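Swing down the over-bench locker's hatch with the hook pole

ROBOT

A 6-joint arm with a two-finger parallel gripper is mounted at the origin on the work surface. World frame = base frame: x ahead of the robot, y to its left, z up, the work surface at z = 0. Lengths are in m, angles in rad, forces in N, time in s.
With the tool pointing down it reaches from about 0.35 to 0.975 m from the base axis. Payload 7.1 kg.
Tool frame: the origin (TCP) lies where the fingers leave the gripper's body, on its centre line; the fingertips stand 80 mm ahead of it and the grasp point (between the pads) lies 61 mm ahead of it; z points along the fingers, y is the direction in which the jaws open and shut (so a half turn about z gives the same grasp; the last joint's range is limited). The gripper opens to 88 mm and grips with 3 to 60 N. Pads are 20 mm wide; open, the fingers measure 115 mm over their backs; the gripper's body (75 mm by 178 mm) begins 61 mm behind the grasp point.
Start: joints at [1.152, 0.423, 1.63, -0, 1.089, -0.019], TCP at [0.243, 0.576, 0.303] pointing down, gripper open.
Joint ranges: [-3, 3], [-0.9, 2.11], [0.09, 2.58], [-1.31, 4.45], [0.11, 2.69], [-2.54, 2.54]. Speed limits (rad/s): [2.39, 2.39, 3.01, 3.14, 3.14, 3.14].

INTERFACE

Orientations are given as a unit quaternion [w, x, y, z].
In Python, from rig import ctrl, read_camera gives the robot as it stands.
- The arm moves only by the shell command python3 -m pendant 'ROWS' [FORCE]. ROWS is JSON, a list of rows, each a list of 5 numbers: the shift along the tool's x, y, z in cm, then the turn about the tool's z in degrees, then the closure, from 0 (fully open) to 1 (shut). In form: [[x, y, z, spin, jaw], ...]. A call has 1 to 5 rows; each row is the pose to reach, as a shift and turn from the pose commanded when the call began, along the tool's axes at that moment; what a row does not reach only later rows make up. A row lasts 1/8 s, in which the tool goes at most 62.5 mm and 10.7 degrees, less where a joint would pass 70% of its speed; a pose out of reach is approached as far as the arm can. A call with a gripper value outside its range is refused whole. The fingers move at their own pace and stop on an object; FORCE is the grip in N (left out, the last holds). Time passes only in rows, so rows that repeat a pose let the fingers close. It gives the time, the measured TCP pose, the force and the opening at its end, in the units of the state.
- ctrl.sense(): the state, without advancing time (a new reading comes with each control period).
- read_camera(name): name is "scene" or "top"; returns a dict with "color" (400x640x3 uint8, red, green, blue), "fx", "fy", "cx", "cy" (pixels), "rvec" (rotation vector, rad) and "tvec" (3), from world to camera coordinates, as OpenCV has them. Camera axes: x right, y down, z forward; pixel columns grow to the right and rows downward; lengths in m; the calibration is good to about 2 mm. A picture is of the moment at which its call begins. There is no depth.
- ctrl.sign_off(): hands the job in, once; it reports no verdict.
The state is a dict: "time": time; "qpos": joint angles; "qd": joint speeds; "tau": joint torques, N m; "ee_pos": TCP position; "ee_rot": TCP orientation; "wrist_force": force on the tool from outside, world axes, zero at the start; "wrist_torque": the same for the moment, N m; "opening": finger opening in m.
Only numpy, scipy, OpenCV 4.12 (cv2) and the standard library are available. Lean on these libraries where they do the work, as an engineer would, in place of code of your own. Each camera call takes 0.05 s, during which the arm holds its last target. There are 200 camera calls.

TASK

Take the hook pole from its rest, put its hook through the eye of the closed hatch on the over-bench locker, pull the hatch off its catch and swing it down with the hook, gently and without forcing it, until it lies on its stops and carries its own weight: never let it drop. Then unhook and lay the pole back in both saddles of its rest. Touch the locker and its hatch with the pole only, and leave everything else on the bench where it is.

Things in the scene. Friction and masses are not known exactly. Their poses are not given: they have to be found in the camera images.
- pole: Hook pole, 0.2 kg, level in its rest. Origin: middle of its flat-sided rubber grip, 18 mm wide (x), 110 mm long (y), 40 mm high (z), near the balance point; hold it there. Behind (+y) a 18 mm tube to y = 172 mm; ahead a 10 mm round steel shaft to y = -120 mm, where it bends square into a straight round-ended pin, 7 mm thick, which points to the pole's +x and ends 31 mm from the shaft's axis.
- hook (a point): Middle of the hook's pin, on the pin's axis, 14 mm from the shaft's axis (pole frame: 14, -120, 0 mm). Axes as the pole's.
- rest: Rest for the pole, fixed to the bench: a plate 70 by 220 mm with two grey saddles 12 mm thick, U-shaped, open upward, 24 mm wide with flared lips. Origin on the bench. Front saddle at y = -45 mm of its frame, under the grip: floor 50, lips 72 mm above the bench. Rear one at y = +130 mm, under the tube: floor 61, lips 83 mm. At the start the pole lies in both, its axes along the rest's.
- saddle (a point): Where the pole's origin is when the pole lies in the rest: 70 mm above the bench. Axes as the rest's.
- locker: Over-bench locker, fixed: a white case 400 mm wide (x), 220 mm deep, from 185 to 350 mm above the bench, on four legs. Origin on the bench under the middle of its front; +y points straight out of the front towards the free bench, +x along the front. The hatch closes its front.
- hatch (a joint): Hatch angle, rad: 0 closed (upright), grows as the upper edge swings out and down. Grey panel 366 by 140 by 12 mm, about 0.5 kg, hinged along its lower edge. A spring ball catch lets go at a pull on the eye of 4 to 8 N; then it falls open by its own weight, nearly without friction, unless held back. Two stop pins on arc bars end its swing, set by hand anywhere from 0.95 to 1.45 rad: feel for them.
- hinge (a point): Middle of the hatch's hinge line, 200 mm above the bench, 7 mm in front of the locker's case. Axes as the locker's; the hinge line is along x.
- eye (a point): Centre of the eye, a steel ring on the hatch's outer face; closed: 34 mm in front of and 115 mm above the hinge line, 25 mm below the panel's upper edge. The 11 mm hole looks along the locker's x: the pin enters sideways from the -x side and turns in it, so the pole may stay level. Wire 5 mm, ring 21 mm over all. Its screw takes 12 N at most. Held here near the stops the hatch weighs 2 to 4 N.
- beaker: Bystander: a clear glass beaker, 72 mm wide, 95 mm tall. Origin at the middle of its underside.
- cap: Bystander: a small blue screw cap, 34 mm wide, 14 mm tall. Origin at the middle of its underside.
- collar: Bystander: a small yellow plastic ring, 44 mm wide, 12 mm tall. Origin at the middle of its underside.
- tube_rack: Bystander: a white rack, 90 by 200 mm, 119 mm tall with its capped tubes. Origin at the middle of its underside.
- pipette: Bystander: a white micropipette lying flat, about 245 mm long, 30 mm high. Origin at the middle of its underside.
- reagent: Bystander: an amber glass jar with a blue cap, 70 mm wide, 130 mm tall. Origin at the middle of its underside.
Mind the look-alikes: they are no part of the job. What is shaped like the rest but red is not meant.

How it is judged:
On the way, in this order (a step that is already met when the one before it is completed fails the run):
1. the hook's pin is through the eye of the closed hatch (distance between hook and eye below 0.012 m and value of joint hatch below 0.05 rad), for 0.1 s.
2. the hatch is down (past 0.9 rad) with the hook's pin still in the eye (distance between hook and eye below 0.015 m and value of joint hatch above 0.9 rad), for 0.1 s.
At the end, for the whole second after the job is handed in: The hatch hangs open on its stops (past 0.9 rad) at rest with the pole clear of it, and the pole lies still in both saddles of the rest, within 25 mm of its place, its handle down on the saddle floors and along the rest within 0.08 rad (value of joint hatch above 0.9 rad and velocity of joint hatch between -0.05 and 0.05 rad/s and contact force between pole and locker below 0.1 N and distance between pole and saddle below 0.025 m and z of pole in the frame of rest between 0.063 and 0.076 m and angle between the y axis of pole and the y axis of rest, either way round below 0.08 rad and linear speed of pole below 0.02 m/s); the robot touches nothing.
It fails at once if the pole presses or pulls on the locker or its hatch with more than 12 N (contact force between pole and locker above 12 N).
It fails at once if the hatch drops: it swings faster than 1.5 rad/s (velocity of joint hatch above 1.5 rad/s or velocity of joint hatch below -1.5 rad/s).
It fails at once if the robot itself touches the locker or hatch with more than 1 N (contact force between any of the fingers, the arm and locker above 1 N).
It fails at once if a bystander is moved by more than 20 mm (distance of any of beaker, cap, collar, tube_rack, pipette, reagent from where it was at the start of the episode above 0.02 m).
It also fails if it takes over 72 s, if anything falls off the work surface, if the arm or the gripper's body presses on something with over 40 N, if the wrist force passes 120 N, or if a joint passes its speed limit or range.

## Working session

There is one attempt and no reset: what is moved stays moved. The work goes in short steps, Python scripts to look and compute and a shell command to move; the robot and the scene stay as the last step left them, time stands still between calls to the robot, and variables do not carry over. Pictures are saved under pics/ and viewed, about 8 in all and at most 12, crops included, and the job is handed in when it is done.

```bash
ls; mkdir -p pics
cat > h.py <<'E'
import numpy as np, cv2
from rig import ctrl, read_camera
def snap(n, f):
    c=read_camera(n); cv2.imwrite(f, c["color"][:,:,::-1]); np.save(f'{n}.npy',{k:v for k,v in c.items()},allow_pickle=True); return c
def load(n): return np.load(f'{n}.npy',allow_pickle=True).item()
def K(c): return np.array([[c['fx'],0,c['cx']],[0,c['fy'],c['cy']],[0,0,1.]])
def ray(c,uv):
    R=cv2.Rodrigues(np.array(c['rvec'],float))[0]; t=np.array(c['tvec'],float)
    d=R.T@np.linalg.solve(K(c),[uv[0],uv[1],1.]); return -R.T@t, d/np.linalg.norm(d)
def onz(c,uv,z):
    o,d=ray(c,uv); return o+d*(z-o[2])/d[2]
def proj(c,P):
    return cv2.projectPoints(np.array(P,float).reshape(-1,3),np.array(c['rvec'],float),np.array(c['tvec'],float),K(c),None)[0].reshape(-1,2)
def tri(c1,u1,c2,u2):
    o1,d1=ray(c1,u1);o2,d2=ray(c2,u2)
    s=np.linalg.lstsq(np.c_[d1,-d2],o2-o1,rcond=None)[0]
    a=o1+s[0]*d1;b=o2+s[1]*d2; return (a+b)/2,np.linalg.norm(a-b)
E
python3 - <<'E'
from h import *
for n in("scene","top"):
    c=snap(n,f'pics/{n}0.png'); o,d=ray(c,(320,200)); print(n,c['fx'],o,d)
print(ctrl.sense())
E
```

```text
pics
scene 367.67614541156837 [1.1970627  0.0283456  0.92621053] [-0.71683453 -0.03868013 -0.69616959]
top 439.1082194688227 [ 0.24240748 -0.02098401  1.43412592] [ 0.17909826  0.00617572 -0.98381181]
{'time': 0.1, 'qpos': array([ 1.15201150e+00,  4.23776513e-01,  1.63060322e+00,  2.04748898e-05,
        1.08857214e+00, -1.90412089e-02]), 'qd': array([-0.00115371, -0.00200616, -0.00068559,  0.0006745 ,  0.00113094,
       -0.00108672]), 'tau': array([ 3.31814908e-04, -5.45621502e+01, -2.74325931e+01,  6.46356982e-02,
        1.88657135e-02, -1.97331764e-05]), 'ee_pos': array([0.24307889, 0.57537625, 0.30197586]), 'ee_rot': array([-1.56440672e-04,  1.98548305e-01,  9.80090868e-01, -6.61422526e-04]), 'wrist_force': array([-0.42215395,  0.15404651, -0.18925527]), 'wrist_torque': array([-0.0027747 ,  0.03190004,  0.02577028]), 'opening': 0.0877159695343154}
```

View pics/scene0.png

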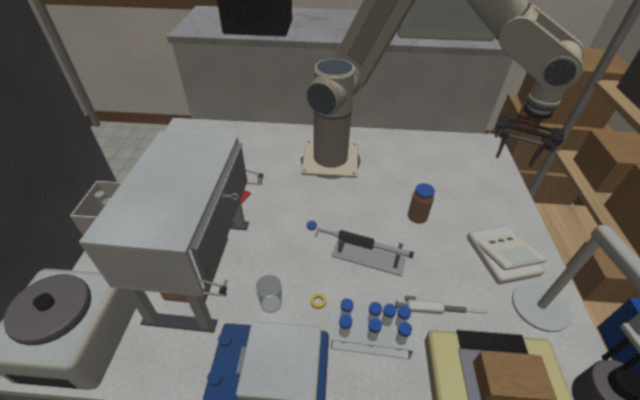

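View pics/top0.png

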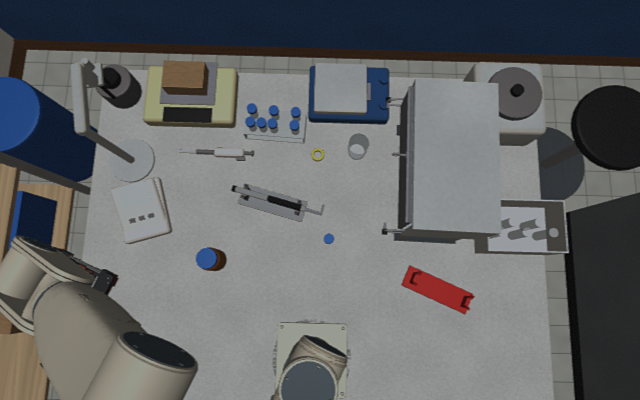

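The scene shows the pole in its rest: handle around (357,240), hook around (315,230), with the cap at (311,225) beside the hook. The locker is on the left, its hatch facing +y, with the eye near (236,197). In the top view the pole runs from (235,187) to (322,210) and the eye is near (398,154). I'll enlarge both next.

Run:
```python
from h import *
def crop(n,x,y,w,h,s):
    return cv2.resize(load(n)['color'][y:y+h,x:x+w,::-1],None,fx=s,fy=s,interpolation=cv2.INTER_CUBIC)
a=np.vstack([np.hstack([crop('scene',300,205,130,100,3),crop('top',225,165,130,100,3)]),
 np.hstack([crop('scene',190,150,130,100,3),crop('top',340,85,130,100,3)])])
a=np.vstack([a]); print(a.shape)
cv2.imwrite('pics/m1.png',a)
```

```text
(600, 780, 3)
```

View pics/m1.png

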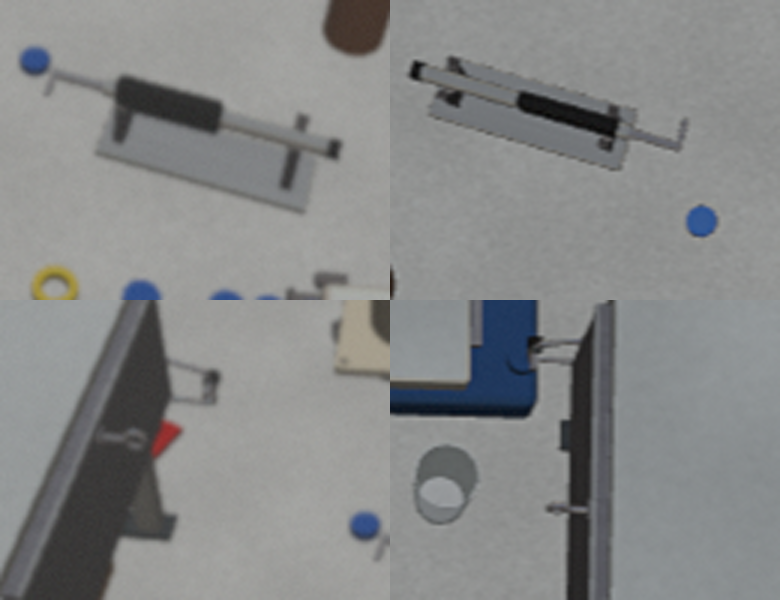

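Zoomed in, the bend, tail, pin tip, grip ends and eye ring are clear in both views. The pin points to world +x, and the eye's shank points to +y. Next I triangulate them and get the locker's heading from its front top edge.

Run:
```python
from h import *
s,t=load('scene'),load('top')
S=lambda x,y:(300+x/3-.33,205+y/3-.33); T=lambda x,y:(225+(x-390)/3-.33,165+y/3-.33)
for n,a,b in [('bend',S(52,73),T(680,147)),('tip',S(47,94),T(685,121)),('tail',S(335,149),T(414,70)),('gripF',S(118,90),T(617,127)),('gripR',S(220,115),T(520,103)),
 ('eye',(235.3,195.7),(393.7,154))]:
    p,e=tri(s,a,t,b); print(n,p.round(4),round(e,4))
g=cv2.cvtColor(t['color'],cv2.COLOR_RGB2GRAY).astype(float)
for y in range(90,230,15):
    gr=np.diff(g[y-2:y+3].mean(0)); w=gr[395:425]; i=np.argsort(-abs(w))[:4]; print(y,[(395+int(j),round(w[j])) for j in sorted(i)])
# edges: saddle frame: axis line at z=.07
for n,u in [('bend',T(680,147)),('tail',T(414,70))]: print(n,onz(t,u,.07).round(4))
```

```text
bend [ 0.4469 -0.0185  0.0724] 0.0014
tip [ 0.4747 -0.0222  0.0714] 0.0002
tail [0.5213 0.2628 0.0735] 0.0031
gripF [0.466  0.0489 0.0747] 0.0006
gripR [0.489  0.1513 0.0739] 0.0002
eye [ 0.5743 -0.2069  0.3182] 0.0034
90 [(406, -30), (409, -14), (414, 36), (415, 19)]
105 [(400, -36), (401, -27), (407, 36), (414, 33)]
120 [(399, -52), (400, -38), (406, 38), (413, 32)]
135 [(396, -28), (399, -36), (406, 48), (414, 27)]
150 [(398, -36), (399, -54), (406, 37), (413, 27)]
165 [(398, -51), (399, -39), (405, 38), (406, 34)]
180 [(397, -29), (398, -69), (405, 47), (413, 30)]
195 [(397, -38), (398, -55), (405, 40), (413, 31)]
210 [(397, -50), (398, -38), (405, 37), (412, 29)]
225 [(396, -29), (397, -67), (412, 35), (413, 21)]
bend [ 0.4472 -0.0178  0.07  ]
tail [0.5222 0.2651 0.07  ]
```

```bash
cat >> h.py <<'E'
from scipy.spatial.transform import Rotation as Ro
def toolR():
    q=ctrl.sense()['ee_rot']; return Ro.from_quat([q[1],q[2],q[3],q[0]])
def go(target, yaw_y=None):
    """print tool shift (cm) to TCP target and spin (deg) to get tool y axis at world angle yaw_y"""
    s=ctrl.sense(); R=toolR().as_matrix(); d=R.T@(np.array(target)-s['ee_pos'])*100
    a=np.degrees(np.arctan2(R[1,1],R[0,1])); sp=None if yaw_y is None else (a-yaw_y+180)%360-180
    print('shift cm',d.round(2),'spin',None if sp is None else round(sp,2),'yaw',round(a,2),'pos',s['ee_pos'].round(4),'F',s['wrist_force'].round(2),'op',round(s['opening'],4),'t',round(s['time'],2),'tilt',R[:,2].round(4))
E
python3 - <<'E'
from h import *
t=load('top')
a,b=onz(t,(414.2,105),.35),onz(t,(412.3,215),.35); print(a,b,'yaw',np.degrees(np.arctan2((a-b)[1],(a-b)[0])))
a,b=onz(t,(406.9,105),.34),onz(t,(405.2,210),.34); print(a,b,'yaw',np.degrees(np.arctan2((a-b)[1],(a-b)[0])))
print('eye@.315',onz(t,(393.7,154),.315), onz(load('scene'),(235.3,195.7),.315))
go([.478,.0983,.23],-14.9)
E
```

```text
[ 0.69919658 -0.25439308  0.35      ] [ 0.40764731 -0.24569858  0.35      ] yaw -1.70815252851281
[ 0.70286573 -0.237202    0.34      ] [ 0.42147984 -0.22996486  0.34      ] yaw -1.473302527225151
eye@.315 [ 0.5748954  -0.20571325  0.315     ] [ 0.57094687 -0.20994279  0.315     ]
shift cm [-40.21 -34.79   7.24] spin 82.0 yaw 67.1 pos [0.2431 0.5754 0.302 ] F [-0.42  0.15 -0.19] op 0.0877 t 0.1 tilt [-6.0e-04 -1.2e-03 -1.0e+00]
```

```bash
python3 -m pendant '[[-8,-7,0,10,0],[-16,-14,0,20,0],[-24,-21,0,30,0],[-32,-28,2,40,0],[-40,-34.8,3,50,0]]'; python3 -c "
from h import *
go([.478,.0983,.16],-14.9)"
```

```text
time: 0.72
ee_pos: [0.3803, 0.2934, 0.2918]
ee_rot: [0.0, 0.596, 0.803, 0.0]
wrist_force: [0.3, -0.9, 0.2]
opening: 0.0878
shift cm [-21.5    3.71  13.18] spin 31.69 yaw 16.79 pos [0.3803 0.2934 0.2918] F [ 0.32 -0.95  0.17] op 0.0878 t 0.72 tilt [ 2.e-04  1.e-04 -1.e+00]
```

```bash
python3 -m pendant '[[-5,1,2,8,0],[-11,2,4,16,0],[-17,3,6,24,0],[-20,3.5,8,30,0],[-20,3.5,8,30,0]]'; python3 -m pendant '[[0,0,0,0,0.2],[0,0,0,0,0.2]]'; python3 -c "
from h import *
go([.478,.0983,.131],-14.9)"
```

```text
time: 1.35
ee_pos: [0.4719, 0.1124, 0.2105]
ee_rot: [-0.001, 0.783, 0.622, -0.001]
wrist_force: [0.1, 0.5, 1.1]
opening: 0.088
time: 1.6
ee_pos: [0.472, 0.1154, 0.2126]
ee_rot: [0.0, 0.781, 0.624, 0.0]
wrist_force: [-0.6, 0.5, 0.6]
opening: 0.0723
shift cm [-1.54  0.96  8.16] spin 2.13 yaw -12.77 pos [0.472  0.1154 0.2126] F [-0.58  0.5   0.57] op 0.0723 t 1.6 tilt [ 9.e-04  3.e-04 -1.e+00]
```

```bash
python3 -m pendant '[[-1.5,0.95,0,2.1,0.4],[-1.5,0.95,3,2.1,0.4],[-1.5,0.95,6,2.1,0.4],[-1.5,0.95,8.1,2.1,0.4],[-1.5,0.95,8.1,2.1,0.4]]' 50; python3 -c "
from h import *
go([.478,.0983,.131],-14.9)
c=snap('top','pics/t1.png')
cv2.imwrite('pics/t1c.png',cv2.resize(c['color'][150:240,215:345,::-1],None,fx=5,fy=5,interpolation=cv2.INTER_CUBIC))"
```

```text
time: 2.22
ee_pos: [0.4774, 0.0971, 0.1301]
ee_rot: [-0.001, 0.794, 0.609, -0.001]
wrist_force: [-0.4, -0.9, -0.5]
opening: 0.0527
shift cm [ 0.13  0.02 -0.1 ] spin -0.13 yaw -15.03 pos [0.4774 0.0971 0.1301] F [-0.44 -0.89 -0.53] op 0.0527 t 2.23 tilt [-2.5e-03 -5.0e-04 -1.0e+00]
```

View pics/t1c.png

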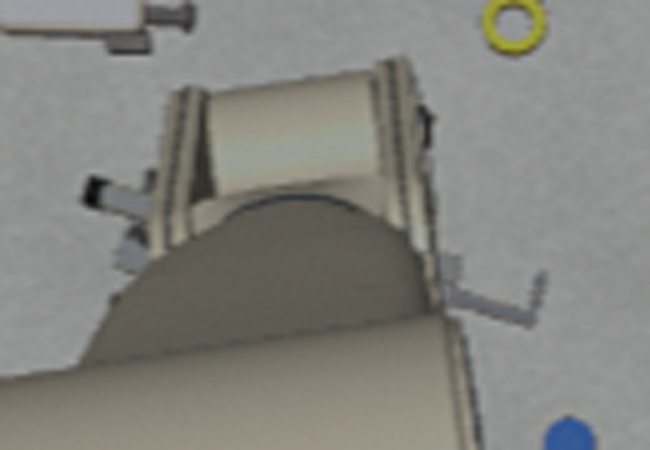

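The pole is undisturbed: bend at about (321,214), tail at (234,188). The gripper is centred over the grip, so I close.

```bash
python3 -m pendant '[[0,0,0,0,1],[0,0,0,0,1],[0,0,0,0,1],[0,0,0,0,1],[0,0,0,0,1]]' 50;  python3 -m pendant '[[0,0,0,0,1],[0,0,-2,0,1],[0,0,-5,0,1],[0,0,-8,0,1],[0,0,-8,0,1]]'; python3 -c "
from h import *
go([.478,.0983,.131],-14.9)"
```

```text
time: 2.9
ee_pos: [0.478, 0.0976, 0.1313]
ee_rot: [-0.0, 0.793, 0.609, 0.0]
wrist_force: [-1.1, 0.7, 6.7]
opening: 0.0177
time: 3.52
ee_pos: [0.479, 0.0977, 0.2124]
ee_rot: [0.001, 0.793, 0.609, 0.002]
wrist_force: [0.1, -0.3, -2.6]
opening: 0.0181
shift cm [ 0.01 -0.15  8.14] spin -0.11 yaw -15.01 pos [0.479  0.0977 0.2124] F [ 0.11 -0.31 -2.57] op 0.0181 t 3.52 tilt [ 4.e-03  7.e-04 -1.e+00]
```

```bash
python3 -m pendant '[[0,0,-5,-4,1],[0,0,-10,-8,1],[0,0,-16.5,-13.4,1],[0,0,-16.5,-13.4,1]]'; python3 -c "
from h import *
go([.5229,-.0655,.378],-1.6)"
```

```text
time: 4.03
ee_pos: [0.4798, 0.0979, 0.379]
ee_rot: [0.002, 0.717, 0.697, 0.003]
wrist_force: [-0.3, -0.6, -1.6]
opening: 0.0179
shift cm [-16.21   4.76   0.11] spin 0.03 yaw -1.57 pos [0.4798 0.0979 0.379 ] F [-0.35 -0.6  -1.64] op 0.0179 t 4.03 tilt [ 0.0072  0.0012 -1.    ]
```

```bash
python3 -m pendant '[[-4,1,0,0,1],[-8,2.5,0,0,1],[-12,4,0,0,1],[-16.2,4.7,0,0,1],[-16.2,4.7,0,0,1]]'; python3 -m pendant '[[-1,0,0,0,1],[-2,0,0,0,1],[-2,0,0,0,1],[-2,0,0,0,1]]';python3 -c "
from h import *
go([.5229,-.0855,.378],-1.6)
a=snap('scene','pics/s2.png')['color'];b=snap('top','pics/t2.png')['color']
f=lambda im,x,y:cv2.resize(im[y:y+60,x:x+78,::-1],None,fx=10,fy=10,interpolation=cv2.INTER_CUBIC)[:, :]
cv2.imwrite('pics/m2.png',np.hstack([cv2.resize(f(a,205,165),(400,308)),cv2.resize(f(b,360,120),(400,308))]))
m=np.vstack([cv2.resize(a[170:220,210:310,::-1],None,fx=6,fy=6,interpolation=cv2.INTER_CUBIC),cv2.resize(b[135:185,350:450,::-1],None,fx=6,fy=6,interpolation=cv2.INTER_CUBIC)])
cv2.imwrite('pics/m2.png',m)
"
```

```text
time: 4.65
ee_pos: [0.52, -0.0678, 0.3729]
ee_rot: [-0.001, 0.718, 0.696, -0.001]
wrist_force: [-0.4, 0.6, -2.4]
opening: 0.0181
time: 5.15
ee_pos: [0.5198, -0.0853, 0.376]
ee_rot: [-0.0, 0.717, 0.697, 0.0]
wrist_force: [1.2, 0.6, -2.0]
opening: 0.0181
shift cm [-0.01  0.31 -0.2 ] spin 0.01 yaw -1.59 pos [ 0.5198 -0.0853  0.376 ] F [ 1.21  0.63 -2.02] op 0.0181 t 5.15 tilt [ 1.e-04  1.e-04 -1.e+00]
```

View pics/m2.png

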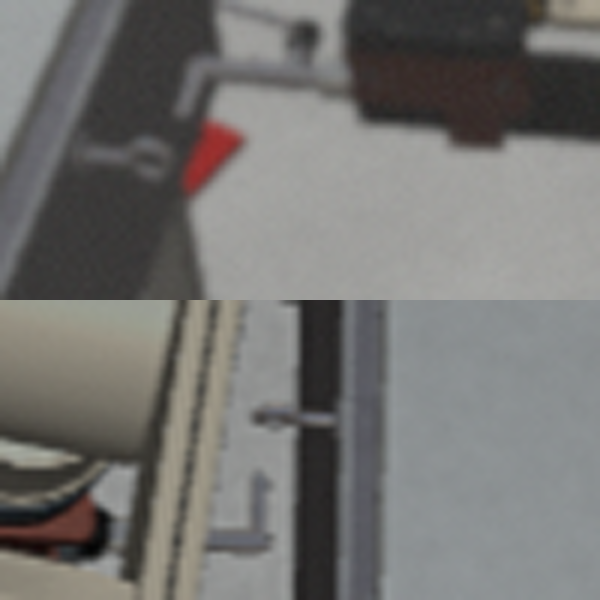

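Run:
```python
from h import *
s,t=load('scene'),load('top')
S=lambda x,y:(210+x/6-.42,170+y/6-.42); T=lambda x,y:(350+x/6-.42,135+(y-300)/6-.42)
p=ctrl.sense()['ee_pos']; a=np.radians(-1.6)
e=np.array([np.cos(a),np.sin(a),0]); n=np.array([-np.sin(a),np.cos(a),0]); z=np.array([0,0,1])
O=p-[0,0,.0613]; bend=O-.12*n; tip=bend+.031*e
for nm,P,u,v in [('bend',bend,S(199,72),T(262,542)),('tip',tip,S(184,115),T(260,471))]:
    print(nm,P.round(4),'scene pred',proj(s,P).round(1),'obs',np.round(u,1),'top pred',proj(t,P).round(1),'obs',np.round(v,1),'tri',tri(s,u,t,v)[0].round(4))
for ey in(-.206,-.209,-.212):
  E=np.array([.573,ey,.315])
  th=np.linspace(0,2*np.pi,40); ring=E+.0105*(np.cos(th)[:,None]*n+np.sin(th)[:,None]*z)
  for c,nm in((s,'s'),(t,'t')): 
    r=proj(c,ring); r=(r-([210,170] if nm=='s' else [350,135])+.42)*6; print(ey,nm,'min',r.min(0).round(0),'max',r.max(0).round(0),'ctr',r.mean(0).round(0))
# sharper profiles
g=cv2.cvtColor(t['color'],cv2.COLOR_RGB2GRAY).astype(int)
print(g[199-0:199,:0].shape); print('top cols388-410'); print(g[202-2:207,388:410]); 
for r in range(202,207): pass
```

```text
bend [ 0.5166 -0.2053  0.3148] scene pred [[242.2 181. ]] obs [242.7 181.6] top pred [[393.6 175.5]] obs [393.2 174.9] tri [ 0.518  -0.204   0.3144]
tip [ 0.5475 -0.2061  0.3148] scene pred [[239.1 189.3]] obs [240.2 188.7] top pred [[393.9 164. ]] obs [392.9 163.1] tri [ 0.549  -0.2027  0.3184]
-0.206 s min [137. 142.] max [189. 180.] ctr [163. 161.]
-0.206 t min [241. 114.] max [289. 127.] ctr [265. 121.]
-0.209 s min [130. 141.] max [181. 179.] ctr [156. 160.]
-0.209 t min [248. 114.] max [296. 128.] ctr [272. 121.]
-0.212 s min [122. 141.] max [174. 179.] ctr [149. 160.]
-0.212 t min [255. 114.] max [303. 128.] ctr [278. 121.]
(0, 0)
top cols388-410
[[148 146 144 144 145 146 148 142 143 137  98  44  39  41  42  42  40  54
   94 110  94  92]
 [145 146 144 143 144 146 147 143 143 135  98  44  39  43  40  39  39  53
   95 110  96  90]
 [144 147 147 145 144 145 144 148 147 137  97  44  39  40  39  40  39  55
   96 110  96  90]
 [145 147 146 146 145 140 143 148 150 130  79  40  39  41  41  41  40  57
   96 109  95  90]
 [142 144 147 145 141 139 140 145 147 128  77  41  40  40  42  39  39  58
   96 110  94  90]
 [143 144 145 144 142 141 143 147 146 125  75  38  42  42  43  41  40  66
  102 110  95  90]
 [145 145 148 145 144 143 144 145 146 127  76  40  38  40  41  40  41  66
  101 110  94  90]]
```

Seen in the crop, the pin must go about 6.5 mm nearer the locker (−y); the tip is 23 mm short of the eye in x, and the heights match within about 2 mm. I move to just short of the ring and look again.

```bash
python3 -m pendant '[[-0.3,0,0,0,1],[-0.65,0.5,0,0,1],[-0.65,1.2,0,0,1],[-0.65,1.7,0,0,1],[-0.65,1.7,0,0,1]]';python3 -c "
from h import *
go([.5369,-.0918,.376],-1.6)
A=[];
for i in range(4): A.append(read_camera('scene')['color'].astype(float))
B=[]
for i in range(4): B.append(read_camera('top')['color'].astype(float))
a=np.mean(A,0);b=np.mean(B,0)
f=lambda im,x,y:np.clip(cv2.resize(im[y:y+29,x:x+40,::-1],None,fx=10,fy=10,interpolation=cv2.INTER_CUBIC)*1.3,0,255)
cv2.imwrite('pics/m3.png',np.hstack([f(a,220,176),f(b,380,150)]))
go([.5369,-.0918,.376],-1.6)
"
```

```text
time: 5.88
ee_pos: [0.5371, -0.0926, 0.3758]
ee_rot: [-0.0, 0.717, 0.697, -0.0]
wrist_force: [0.2, 0.2, -2.6]
opening: 0.0174
shift cm [ 0.08 -0.03 -0.02] spin -0.0 yaw -1.6 pos [ 0.5371 -0.0926  0.3758] F [ 0.23  0.24 -2.63] op 0.0174 t 5.88 tilt [-1.e-04  0.e+00 -1.e+00]
shift cm [ 0.08  0.03 -0.  ] spin -0.01 yaw -1.61 pos [ 0.5366 -0.0926  0.376 ] F [ 0.14  0.33 -1.53] op 0.0178 t 6.28 tilt [ 0. -0. -1.][ WARN:0@6.192] global loadsave.cpp:1063 imwrite_ Unsupported depth image for selected encoder is fallbacked to CV_8U.
```

View pics/m3.png

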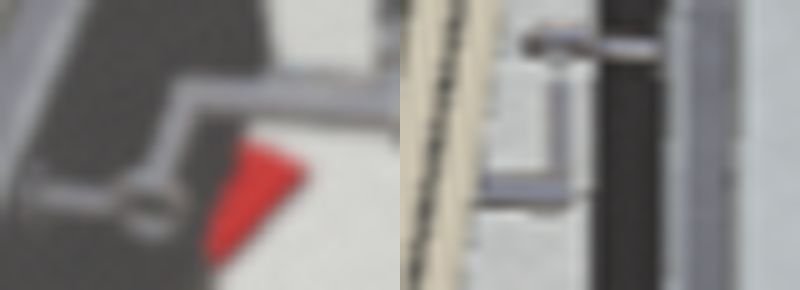

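Run:
```python
from h import *
s,t=load('scene'),load('top')
for n,u,v in [('eye',(234.85,195.85),(395.85,153.95)),('bend',(237.85,184.95),(395.75,168.35)),('tip',(235.6,193.2),(395.75,157))]:
    print(n,tri(s,u,t,v))
p=ctrl.sense()['ee_pos'];print(p)
for dz in(-.003,0,.003):
    B=np.array([p[0]-.0034,p[1]-.12,p[2]-.0613+dz]); print(dz,'bend',(proj(s,B)-[220,176]+.45)*10,(proj(t,B)-[380,150]+.45)*10,'at eye',(proj(s,B+[.0367,-.001,0])-[220,176]+.45)*10)
```

```text
eye (array([ 0.57426855, -0.21041534,  0.31767717]), np.float64(0.001083012108006881))
bend (array([ 0.53528049, -0.2110223 ,  0.31776553]), np.float64(0.0011388898782675476))
tip (array([ 0.56575862, -0.21023255,  0.31842502]), np.float64(0.000569940815389541))
[ 0.53661644 -0.09263467  0.3759846 ]
-0.003 bend [[184.25363982 106.5825675 ]] [[166.43265042 201.12435303]] at eye [[145.42402765 207.60059246]]
0 bend [[182.56778511  97.59054345]] [[168.36049192 198.30585057]] at eye [[143.59638325 198.58575616]]
0.003 bend [[180.87411462  88.55683154]] [[170.29820127 195.47292132]] at eye [[141.76001705 189.52789965]]
```

Both points triangulate to the same height (0.3177 and 0.3178 m), and y agrees within 0.6 mm. I push in gently in +x and watch the force.

```bash
python3 -m pendant '[[0,0.2,0,0,1],[0,0.5,0,0,1],[0,0.8,0,0,1],[0,0.8,0,0,1]]'; python3 -m pendant '[[0,0.2,0,0,1],[0,0.4,0,0,1],[0,0.4,0,0,1]]'; python3 -c "
from h import *
go([.56,-.0926,.376],-1.6)"
```

```text
time: 6.78
ee_pos: [0.545, -0.0929, 0.3759]
ee_rot: [0.0, 0.717, 0.697, -0.0]
wrist_force: [-0.2, 0.4, -1.8]
opening: 0.0178
time: 7.15
ee_pos: [0.5489, -0.093, 0.3759]
ee_rot: [0.0, 0.717, 0.697, 0.0]
wrist_force: [-0.3, 0.0, -0.9]
opening: 0.0176
shift cm [ 0.07  1.11 -0.01] spin -0.0 yaw -1.6 pos [ 0.5489 -0.093   0.3759] F [-0.26  0.03 -0.92] op 0.0176 t 7.15 tilt [ 1.e-04 -0.e+00 -1.e+00]
```

```bash
python3 -m pendant '[[0,0.3,0,0,1],[0,0.6,0,0,1],[0,0.6,0,0,1]]'; python3 -m pendant '[[0,0.3,0,0,1],[0,0.6,0,0,1],[0,0.6,0,0,1],[0,0.6,0,0,1]]'; python3 -c "
from h import *
a=snap('scene','pics/s4.png')['color'].astype(float);b=snap('top','pics/t4.png')['color'].astype(float)
f=lambda im,x,y:np.clip(cv2.resize(im[y:y+29,x:x+40,::-1],None,fx=10,fy=10,interpolation=cv2.INTER_CUBIC)*1.3,0,255).astype('uint8')
cv2.imwrite('pics/m4.png',np.hstack([f(a,220,176),f(b,380,145)]))
go([.56,-.0926,.376],-1.6)
"
```

```text
time: 7.52
ee_pos: [0.555, -0.0932, 0.3759]
ee_rot: [0.0, 0.717, 0.697, 0.0]
wrist_force: [1.0, 0.9, -2.3]
opening: 0.0179
time: 8.02
ee_pos: [0.5607, -0.0933, 0.3759]
ee_rot: [-0.0, 0.717, 0.697, -0.0]
wrist_force: [0.6, -1.2, -2.2]
opening: 0.0178
shift cm [ 0.07 -0.07 -0.01] spin -0.01 yaw -1.61 pos [ 0.5606 -0.0933  0.3759] F [ 0.2  -0.12 -1.5 ] op 0.0177 t 8.12 tilt [-0. -0. -1.]
```

View pics/m4.png

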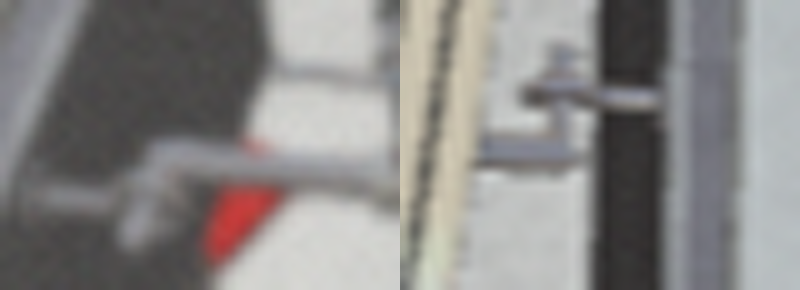

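The pin is through the eye: in the scene crop it passes through the ring with the tip at (130,240), and in the top crop the pin crosses the ring with its tip at (562,50). Next I pull slowly and watch the force.

```bash
python3 -m pendant '[[0.1,0,0.02,0,1],[0.2,0,0.04,0,1],[0.3,0,0.07,0,1],[0.3,0,0.07,0,1]]'; python3 -m pendant '[[0.05,0,0.02,0,1],[0.1,0,0.03,0,1],[0.15,0,0.04,0,1]]' ; python3 -m pendant '[[0.05,0,0.02,0,1],[0.1,0,0.03,0,1]]'
```

```text
time: 8.62
ee_pos: [0.5608, -0.0903, 0.3752]
ee_rot: [0.0, 0.717, 0.697, -0.0]
wrist_force: [-0.1, -0.9, -2.1]
opening: 0.0178
time: 9.0
ee_pos: [0.5609, -0.0893, 0.3749]
ee_rot: [0.0, 0.717, 0.697, -0.0]
wrist_force: [-0.3, -4.9, -1.3]
opening: 0.0175
time: 9.25
ee_pos: [0.5609, -0.0886, 0.3746]
ee_rot: [0.001, 0.717, 0.697, -0.0]
wrist_force: [-0.3, -5.7, -1.0]
opening: 0.018
```

```bash
python3 -m pendant '[[0.05,0,0.02,0,1],[0.05,0,0.02,0,1]]' ; python3 -m pendant '[[0.05,0,0.02,0,1],[0.05,0,0.02,0,1]]'
```

```text
time: 9.5
ee_pos: [0.5609, -0.088, 0.3744]
ee_rot: [0.001, 0.717, 0.697, -0.0]
wrist_force: [0.3, -4.9, -1.8]
opening: 0.0177
time: 9.75
ee_pos: [0.5609, -0.0873, 0.3742]
ee_rot: [0.0, 0.717, 0.697, -0.0]
wrist_force: [0.3, -5.3, -2.9]
opening: 0.018
```

```bash
python3 -m pendant '[[0.05,0,0.02,0,1],[0.1,0,0.04,0,1]]' ; python3 -m pendant '[[0.05,0,0.02,0,1],[0.1,0,0.04,0,1]]';python3 -m pendant '[[0.05,0,0.02,0,1],[0.1,0,0.04,0,1]]'
```

```text
time: 10.0
ee_pos: [0.561, -0.0859, 0.3738]
ee_rot: [0.0, 0.717, 0.697, -0.0]
wrist_force: [0.2, -4.5, -1.0]
opening: 0.0182
time: 10.25
ee_pos: [0.5609, -0.0846, 0.3733]
ee_rot: [-0.0, 0.717, 0.697, 0.0]
wrist_force: [-0.1, -3.1, -1.1]
opening: 0.0175
time: 10.5
ee_pos: [0.561, -0.0836, 0.3729]
ee_rot: [-0.0, 0.717, 0.697, 0.0]
wrist_force: [-0.8, -2.6, -2.1]
opening: 0.018
```

```bash
python3 -m pendant '[[0.2,0,0.08,0,1],[0.4,0,0.16,0,1],[0.6,0,0.26,0,1],[0.8,0,0.36,0,1]]' ; python3 -m pendant '[[0.2,0,0.1,0,1],[0.45,0,0.23,0,1],[0.45,0,0.23,0,1]]'
```

```text
time: 11.0
ee_pos: [0.5612, -0.0754, 0.3692]
ee_rot: [-0.0, 0.717, 0.697, 0.0]
wrist_force: [-0.3, -0.4, -2.0]
opening: 0.0179
time: 11.38
ee_pos: [0.5613, -0.0711, 0.3669]
ee_rot: [-0.0, 0.717, 0.697, 0.0]
wrist_force: [-0.2, 1.5, -1.6]
opening: 0.0176
```

```bash
python3 -m pendant '[[0.4,0,0.22,0,1],[0.75,0,0.45,0,1],[1.03,0,0.62,0,1],[1.52,0,0.97,0,1],[1.99,0,1.33,0,1]]' ; python3 -m pendant '[[0.3,0,0.27,0,1],[0.6,0,0.54,0,1],[0.89,0,0.81,0,1],[1.29,0,1.25,0,1],[1.69,0,1.7,0,1]]'; python3 -c "
from h import *
p=ctrl.sense()['ee_pos']; y=34+(p[1]+.0933)*1e3; z=115+(p[2]-.3759)*1e3
print(y,z,np.hypot(y,z),np.arctan2(y,z)-np.arctan2(34,115))"
```

```text
time: 12.0
ee_pos: [0.5619, -0.051, 0.3535]
ee_rot: [-0.0, 0.717, 0.697, 0.0]
wrist_force: [0.8, 0.8, -1.2]
opening: 0.0178
time: 12.62
ee_pos: [0.5624, -0.0342, 0.3364]
ee_rot: [-0.0, 0.717, 0.697, 0.0]
wrist_force: [0.1, 2.6, -2.0]
opening: 0.0177
93.06251716783717 75.53190799799215 119.85700324733277 0.6015435756812382
```

```bash
python3 -m pendant '[[0.35,0,0.48,0,1],[0.71,0,0.96,0,1],[1.02,0,1.48,0,1],[1.32,0,2.0,0,1]]' ; python3 -m pendant '[[0.2,0,0.42,0,1],[0.38,0,0.83,0,1],[0.5,0,1.1,0,1],[0.56,0,1.25,0,1],[0.56,0,1.25,0,1]]'
cat > st.py <<'E'
from h import *
s=ctrl.sense();p=s['ee_pos']; y=34+(p[1]+.0933)*1e3; z=115+(p[2]-.3759)*1e3
print('arc',y.round(1),z.round(1),np.hypot(y,z).round(1),'th',(np.arctan2(y,z)-np.arctan2(34,115)).round(3),s['wrist_force'].round(2))
E
python3 st.py
```

```text
time: 13.12
ee_pos: [0.5627, -0.0211, 0.3163]
ee_rot: [-0.0, 0.717, 0.697, -0.0]
wrist_force: [1.4, 2.8, -2.7]
opening: 0.0175
time: 13.75
ee_pos: [0.5628, -0.0157, 0.3041]
ee_rot: [-0.0, 0.717, 0.697, -0.0]
wrist_force: [0.8, 3.4, -2.6]
opening: 0.0177
arc 111.6 43.2 119.7 th 0.914 [ 0.75  3.42 -2.57]
```

```bash
python3 -m pendant '[[0.14,0,0.2,0,1],[0.27,0,0.4,0,1],[0.27,0,0.4,0,1]]' ;python3 st.py; python3 -m pendant '[[0.1,0,0.28,0,1],[0.18,0,0.57,0,1],[0.18,0,0.57,0,1]]';python3 st.py;  python3 -m pendant '[[0.1,0,0.28,0,1],[0.16,0,0.57,0,1],[0.16,0,0.57,0,1]]';python3 st.py
```

```text
time: 14.12
ee_pos: [0.5628, -0.0133, 0.2999]
ee_rot: [-0.0, 0.717, 0.697, -0.0]
wrist_force: [0.7, -0.2, -4.4]
opening: 0.0174
arc 114.0 39.0 120.5 th 0.954 [ 0.74 -0.16 -4.43]
time: 14.5
ee_pos: [0.5629, -0.0112, 0.2942]
ee_rot: [-0.0, 0.717, 0.697, -0.0]
wrist_force: [-0.1, -0.0, -5.0]
opening: 0.0179
arc 116.1 33.3 120.7 th 1.004 [-0.08 -0.04 -5.02]
time: 14.88
ee_pos: [0.5631, -0.0096, 0.2888]
ee_rot: [0.0, 0.717, 0.697, -0.0]
wrist_force: [-0.6, 0.4, -1.7]
opening: 0.0178
arc 117.7 27.9 120.9 th 1.051 [-0.56  0.35 -1.69]
```

```bash
python3 -m pendant '[[0.02,0,0.1,0,1],[0.02,0,0.1,0,1]]' ;python3 -m pendant '[[0.03,0,0.15,0,1],[0.03,0,0.15,0,1]]' ; python3 st.py; python3 -c "
from h import *
a=snap('scene','pics/s5.png')['color'];b=snap('top','pics/t5.png')['color']
cv2.imwrite('pics/m5.png',np.hstack([cv2.resize(a[140:300,190:290,::-1],None,fx=3.75,fy=3.75,interpolation=cv2.INTER_CUBIC),cv2.resize(b[80:240,320:420,::-1],None,fx=3.75,fy=3.75,interpolation=cv2.INTER_CUBIC)]))"
```

```text
time: 15.12
ee_pos: [0.5632, -0.0095, 0.288]
ee_rot: [0.0, 0.717, 0.697, 0.0]
wrist_force: [0.5, 0.1, -1.1]
opening: 0.0178
time: 15.38
ee_pos: [0.5633, -0.0093, 0.2868]
ee_rot: [0.001, 0.717, 0.697, 0.0]
wrist_force: [-0.6, -1.0, 4.1]
opening: 0.0176
arc 118.0 25.9 120.8 th 1.067 [-0.55 -0.98  4.07]
```

View pics/m5.png

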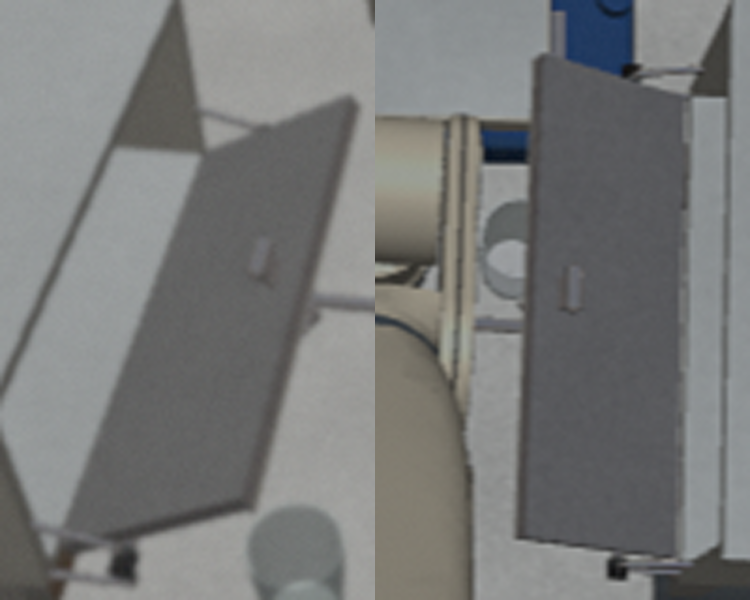

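Pressing down now pushes back: Fz reached +4 N, so the stops are at about 1.03 rad. The picture shows the hatch open and leaning on both stop pins, with the shaft running under its edge. I back off to mid-play and slide the pin out.

```bash
python3 -m pendant '[[-0.02,0,-0.12,0,1],[-0.05,0,-0.25,0,1],[-0.05,0,-0.25,0,1]]' ;python3 st.py; python3 -m pendant '[[0,-0.3,0,0,1],[0,-0.6,0,0,1],[0,-0.6,0,0,1]]' ; python3 st.py
```

```text
time: 15.85
ee_pos: [0.5627, -0.0096, 0.2885]
ee_rot: [-0.0, 0.717, 0.697, -0.0]
wrist_force: [0.2, -0.4, -1.6]
opening: 0.0177
arc 117.7 27.6 120.9 th 1.053 [ 0.15 -0.4  -1.64]
time: 16.23
ee_pos: [0.5567, -0.0095, 0.2887]
ee_rot: [-0.0, 0.717, 0.697, -0.0]
wrist_force: [0.4, -0.2, -1.0]
opening: 0.0176
arc 117.8 27.8 121.1 th 1.051 [ 0.38 -0.17 -1.  ]
```

Free, with the force at its no-contact level. I slide it the rest of the way out, then draw the pole back.

```bash
python3 -m pendant '[[0,-0.5,0,0,1],[0,-1,0,0,1],[0,-1.5,0,0,1],[0,-2,0,0,1],[0,-2.6,0,0,1]]' ;python3 st.py; python3 -m pendant '[[0,-0.4,0,0,1],[1,-0.4,0,0,1],[3,-0.4,0,0,1],[6,-0.4,0,0,1],[9,-0.4,0,0,1]]' ; python3 -m pendant '[[2,0,0,0,1],[2,0,0,0,1],[2,0,0,0,1]]'; python3 -c "
from h import *
go([.478,.0976,.20],-15)
a=snap('scene','pics/s6.png')['color'];b=snap('top','pics/t6.png')['color']
cv2.imwrite('pics/m6.png',np.hstack([cv2.resize(a[140:300,190:350,::-1],None,fx=2.5,fy=2.5),cv2.resize(b[80:240,260:420,::-1],None,fx=2.5,fy=2.5)]))"
```

```text
time: 16.85
ee_pos: [0.5307, -0.0088, 0.2889]
ee_rot: [0.0, 0.717, 0.697, 0.0]
wrist_force: [0.5, 0.1, -2.2]
opening: 0.0177
arc 118.5 28.0 121.8 th 1.051 [ 0.49  0.09 -2.22]
time: 17.48
ee_pos: [0.5297, 0.0827, 0.2889]
ee_rot: [0.0, 0.717, 0.697, 0.0]
wrist_force: [-0.1, -0.6, -2.9]
opening: 0.0176
time: 17.85
ee_pos: [0.5301, 0.1011, 0.2887]
ee_rot: [0.0, 0.717, 0.697, -0.0]
wrist_force: [-0.0, -0.4, -2.7]
opening: 0.0177
shift cm [-0.49 -5.19  8.88] spin 13.41 yaw -1.59 pos [0.5301 0.1011 0.2887] F [-0.02 -0.41 -2.71] op 0.0177 t 17.85 tilt [-3.e-04 -3.e-04 -1.e+00]
```

View pics/m6.png

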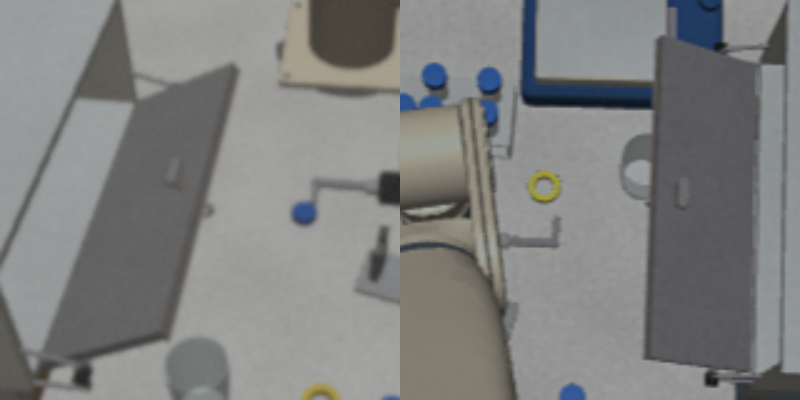

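The hatch stays open on its stops with the pole well clear, the hook being at about (315,175) in the top view. I take the pole back over the rest.

```bash
python3 -m pendant '[[0,-2.5,2,6,1],[-0.4,-4.5,5,11,1],[-0.5,-5.2,8,13.4,1],[-0.5,-5.2,8.8,13.4,1],[-0.5,-5.2,8.8,13.4,1]]' ; python3 -m pendant '[[0,0,0,0,1],[0,0,0,0,1]]'; python3 -c "
from h import *
go([.478,.0976,.1313],-15)"
```

```text
time: 18.58
ee_pos: [0.4787, 0.0975, 0.201]
ee_rot: [0.0, 0.793, 0.609, 0.0]
wrist_force: [0.2, -0.2, -1.1]
opening: 0.0177
time: 18.82
ee_pos: [0.4788, 0.0978, 0.2017]
ee_rot: [0.0, 0.793, 0.609, 0.001]
wrist_force: [-0.6, -0.8, -1.6]
opening: 0.0176
shift cm [-0.05 -0.09  7.04] spin -0.0 yaw -15.0 pos [0.4788 0.0978 0.2017] F [-0.57 -0.82 -1.62] op 0.0176 t 18.82 tilt [ 1.9e-03  3.0e-04 -1.0e+00]
```

```bash
python3 -m pendant '[[0,-0.1,2,0,1],[-0.05,-0.1,4,0,1],[-0.05,-0.1,5.5,0,1],[-0.05,-0.1,6.3,0,1],[-0.05,-0.1,6.3,0,1]]' ; python3 -m pendant '[[0,0,0.2,0,1],[0,0,0.5,0,1],[0,0,0.7,0,1],[0,0,0.7,0,1]]'; python3 -c "
from h import *
go([.478,.0976,.1313],-15)"
```

```text
time: 19.45
ee_pos: [0.4769, 0.0975, 0.1376]
ee_rot: [-0.0, 0.793, 0.609, -0.0]
wrist_force: [0.2, 0.1, -2.0]
opening: 0.0176
time: 19.95
ee_pos: [0.4771, 0.0976, 0.1313]
ee_rot: [0.0, 0.793, 0.609, 0.0]
wrist_force: [-0.6, 0.5, 4.6]
opening: 0.0176
shift cm [ 0.03  0.09 -0.  ] spin -0.0 yaw -15.0 pos [0.4771 0.0976 0.1313] F [-0.57  0.48  4.6 ] op 0.0176 t 19.95 tilt [ 3.e-04  0.e+00 -1.e+00]
```

Seated with an upward force of 4.6 N, as at pick-up. I release and lift off.

```bash
python3 -m pendant '[[0,0,0,0,0.6],[0,0,0,0,0.4],[0,0,0,0,0.4],[0,0,0,0,0.4],[0,0,0,0,0.4]]' ; python3 -m pendant '[[0,0,-2,0,0.4],[0,0,-6,0,0.4],[0,0,-12,0,0.4],[0,0,-17,0,0.4],[0,0,-17,0,0.4]]';python3 -m pendant '[[6,0,0,0,0.4],[12,0,0,0,0.4],[18,0,0,0,0.4],[24,0,0,0,0.4],[24,0,0,0,0.4]]'; python3 -m pendant '[[0,0,0,0,0.4],[0,0,0,0,0.4]]'; python3 -c "
from h import *
a=snap('scene','pics/s7.png')['color'];b=snap('top','pics/t7.png')['color']
cv2.imwrite('pics/m7.png',np.vstack([np.hstack([cv2.resize(a[205:305,300:430,::-1],None,fx=3,fy=3,interpolation=cv2.INTER_CUBIC),cv2.resize(b[165:265,225:355,::-1],None,fx=3,fy=3,interpolation=cv2.INTER_CUBIC)]),cv2.resize(a[:,:,::-1],(780,488))[100:400]]))"
```

```text
time: 20.58
ee_pos: [0.4769, 0.0975, 0.1308]
ee_rot: [-0.0, 0.793, 0.609, -0.0]
wrist_force: [-0.6, 0.1, 0.3]
opening: 0.0526
time: 21.2
ee_pos: [0.4788, 0.0979, 0.3047]
ee_rot: [0.002, 0.793, 0.609, 0.004]
wrist_force: [-0.6, 0.1, -0.6]
opening: 0.0525
time: 21.82
ee_pos: [0.539, 0.3327, 0.2985]
ee_rot: [-0.0, 0.792, 0.61, -0.001]
wrist_force: [0.2, -0.6, -0.6]
opening: 0.0532
time: 22.08
ee_pos: [0.5386, 0.328, 0.3001]
ee_rot: [-0.0, 0.794, 0.608, -0.001]
wrist_force: [-0.6, -0.3, -0.5]
opening: 0.0526
```

View pics/m7.png

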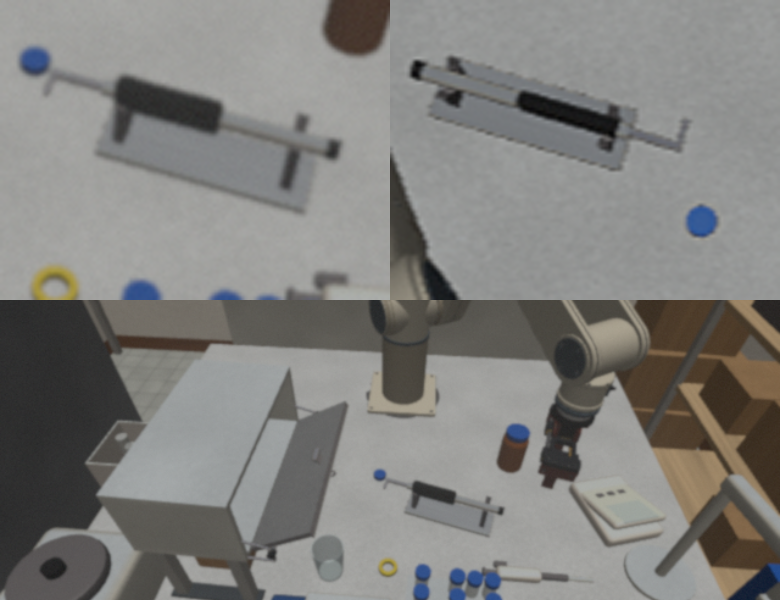

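The pole lies in both saddles exactly as at the start: the bend at (680,147), tail at (414,70) and grip ends in the crop are the same pixels as before. The hatch is open on its stops, the bystanders haven't moved and the arm is clear, so I hand in.

```bash
python3 -c "
from rig import ctrl
print(ctrl.sign_off())"
```

```text
the job is handed in; nothing more can be done
None
```

The hatch is down on its stops and the pole is back in its rest; I handed in at about 22 s of the 72 s. The sign-off gives no verdict.

- **Hooking:** I put the pin through the eye, and two camera views showed it through the closed hatch's ring.
- **Opening:** The catch let go at a measured wrist pull of 5 to 6 N. I swung the hatch down along its arc at about 0.3 rad/s and felt the stops at about 1.03 rad (worked out from the arm's position). The highest wrist force I read was about 6 N above the pole's own weight, against the 12 N limit. Forces were read only at the end of each move, so a short peak in between would not show.
- **Unhooking and return:** The pin slid out with no contact force, and the hatch stayed open.
- **Last pictures:** The pole is in both saddles at the same pixels as at the start. The hatch is resting open, the bystanders in view had not moved, and the arm is clear with the gripper empty.

The top and scene views first disagreed on the eye's position by 3 to 4 mm. An enlarged second look brought that down to about 1 mm before I inserted the pin. No check failed.

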